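# Exchange the coin boxes of two laundry coin meters

### The arm

A 7-joint arm with a two-finger parallel gripper is mounted at the origin on the work surface. World frame = base frame: x ahead of the robot, y to its left, z up, the work surface at z = 0. Lengths are in m, angles in rad, forces in N, time in s.
With the tool pointing down it reaches from about 0.425 to 1.025 m from the base axis. Payload 9.4 kg.
Tool frame: the origin (TCP) lies on the mounting face of the last link; the fingertips stand 186 mm ahead of it and the grasp point (between the pads) lies 167 mm ahead of it; z points along the fingers, y is the line along which they close (so a half turn about z gives the same grasp; the last joint's range is limited). The gripper opens to 93 mm and grips with 3 to 60 N. Pads are 15 mm wide; open, the fingers measure 128 mm over their backs; the gripper's body (75 mm by 188 mm) begins 65 mm behind the grasp point.
Start: joints at [-1.329, 0.599, -0.003, 1.599, 0.002, 0.943, -0.08], TCP at [0.227, 0.688, 0.405] pointing down, gripper open.
Joint ranges: [-2.57, 2.57], [-0.35, 1.97], [-1.29, 1.29], [0.11, 2.56], [-1.05, 4.19], [0.11, 1.86], [-2.63, 2.63]. Speed limits (rad/s): [2.22, 2.22, 3.01, 3.01, 3.14, 3.14, 3.14].

### API

Orientations are given as [roll, pitch, yaw] about the fixed x, y, z axes, in that order (R = Rz(yaw) Ry(pitch) Rx(roll)).
In Python, from plant import robot gives the robot as it stands.
- The arm moves only by the shell command python3 -m handwheel 'ROWS' [FORCE]. ROWS is JSON, a list of rows, each an object with "delta_rot": the turn, a rotation vector about the tool's x, y, z in rad, a list of three; "delta_pos": the shift along the tool's x, y, z in mm, a list of three; "claw": the opening, from -1 (shut) to 1 (fully open), so that 0 is half open. In form: [{"delta_rot": [wx, wy, wz], "delta_pos": [dx, dy, dz], "claw": claw}, ...]. A call has 1 to 10 rows; each row shifts and turns the commanded pose from where the row before left it, along the tool's axes as they then stand; what a row does not reach is not made up. A row lasts 1/12 s, in which the tool goes at most 41.7 mm and 7.16 degrees, less where a joint would pass 70% of its speed; a pose out of reach is approached as far as the arm can. A call is refused whole if a number of a shift passes 41.7 or a number of a turn 0.125, either way. A call with a gripper value outside its range is refused whole. The fingers move at their own pace and stop on an object; FORCE is the grip in N (left out, the last holds). Time passes only in rows, so rows that do not move let the fingers close. It gives the time, the measured TCP pose, the force, the opening and the grip force at its end, in the units of the state.
- robot.get_state(): the state, without advancing time (a new reading comes with each control period).
- robot.get_image(name): name is "scene" or "top" or "wrist"; returns a dict with "image" (384x512x3 uint8, blue, green, red), "depth" (384x512 float32, m along the optical axis (not along the pixel's ray), 0 where there is no reading), "K" (3x3 intrinsics, pixels), "world_from_camera" (4x4, takes a point from camera to world coordinates). Camera axes: x right, y down, z forward; pixel columns grow to the right and rows downward; lengths in m; the calibration is good to about 2 mm. A picture is of the moment at which its call begins.
- robot.finish_job(): hands the job in; it is judged then, once.
The state is a dict: "time": time; "joints": joint angles; "qvel": joint speeds; "joint_torque": joint torques, N m; "tool_pos": TCP position; "tcp_rot": TCP orientation; "contact_force": force on the tool from outside, world axes, zero at the start; "ft_torque": the same for the moment, N m; "opening": finger opening in m; "finger_force": force on a finger pad.
Only numpy, scipy, OpenCV 4.12 (cv2) and the standard library are available. Lean on these libraries where they do the work, as an engineer would, in place of code of your own. Each camera call takes 0.05 s, during which the arm holds its last target. There are 200 camera calls.

### The job

Two laundry coin meters stand open on the counter, each with a coin-filled box in its well, and for each an empty box of the same shape waits in one of the three grey trays. Change them over: each empty box goes down into the meter of its shape, and each coin-filled box ends flat in the tray that its own empty came from, so that the takings stay with the right machine; the third tray may be used to set a box down on the way, but is free again at the end. Keep the coin-filled boxes level so that no coins spill, and do not knock the mug over.

Things in the scene. Friction and masses are not known exactly. Their poses are not given: they have to be found in the camera images.
- full_long: Long galvanised coin box with coins in it, loose, 0.6 to 0.85 kg. Body 56 mm (its x) by 120 mm (its y), 50 mm high, open on top. A fixed black handle bar runs along its y over the middle, 12 mm thick (x), 14 mm high, 120 mm long, its centre 88 mm above the underside, with 31 mm of air between it and the box's rim: grip the bar from above at its middle, fingers closing along the box's x. Origin: centre of the underside. Starts in the well of meter_long.
- full_square: Square galvanised coin box with coins in it, loose, 0.6 to 0.85 kg. Body 80 mm by 80 mm, 50 mm high, with the same kind of handle bar along its y (12 mm thick in x, 14 mm high, 80 mm long, centre 88 mm above the underside). Origin: centre of the underside. Starts in the well of meter_square.
- empty_long: Empty coin box, same size, shape and handle bar as full_long but with bare inside, 0.28 kg. Origin: centre of the underside. Starts in tray_long.
- empty_square: Empty coin box, same size, shape and handle bar as full_square but with bare inside, 0.28 kg. Origin: centre of the underside. Starts in tray_square.
- meter_long: White coin meter with its cover off, fixed. Case 160 mm wide (its y), from 55 mm before (-x) to 140 mm behind (+x) its origin. The open well for the long box is centred on the origin: 72 mm (x) by 136 mm (y) inside, floor 12 mm above the counter, rim 55 mm above it; deck at rim height behind the well. The coin head, 115 mm high, stands from x = +75 to +140 mm. Origin: centre of the well, at counter height; y is the long way of the well.
- meter_square: White coin meter with its cover off, fixed, same case and coin head as meter_long, but with a square well, 96 mm by 96 mm inside, for the square box; floor 12 mm, rim 55 mm above the counter. Origin: centre of the well, at counter height.
- tray_long: Shallow grey tray with rubber liner, fixed, 106 mm (its x) by 146 mm (its y) outside, 96 by 136 mm inside, floor 5 mm and rim 18 mm above the counter: room for either shape of box with the handle bar along the tray's y. This is the tray in which empty_long stands at the start. Origin: centre, at counter height.
- tray_square: Same kind of tray; the one in which empty_square stands at the start. Origin: centre, at counter height.
- tray_spare: Same kind of tray; the one that is free at the start and at the end. Origin: centre, at counter height.
- mug: White mug standing among the meters and trays, loose, 66 mm across, 88 mm high, handle to one side. Leave it standing. Origin: centre of the underside.
Things that resemble listed ones, but are neither listed nor needed, are in the scene too. What is shaped like the empty_square but purple or red is not meant.

How it is judged:
At the end, for the whole second after the job is handed in: Each empty box is fully down in its own meter's well (centre within 14 mm of the well's), each coin-filled box is on the floor of the tray its empty came from (centre within 30 mm of the tray's), undersides within 5 mm of those floors, all four level within 0.06 rad and at rest (horizontal distance between empty_long and meter_long below 0.014 m and z of empty_long in the frame of meter_long below 0.017 m and angle between each of empty_long, empty_square, full_long, full_square's own z axis and vertical below 0.06 rad and horizontal distance between empty_square and meter_square below 0.014 m and z of empty_square in the frame of meter_square below 0.017 m and horizontal distance between full_long and tray_long below 0.03 m and z of full_long in the frame of tray_long below 0.01 m and horizontal distance between full_square and tray_square below 0.03 m and z of full_square in the frame of tray_square below 0.01 m and linear speed of each of empty_long, empty_square, full_long, full_square below 0.02 m/s); the robot touches nothing.
It fails at once if a coin-filled box was tipped so that coins would spill (angle between any of full_long, full_square's own z axis and vertical above 0.5 rad).
It fails at once if the mug was knocked over (angle between mug's own z axis and vertical above 0.5 rad).
It also fails if it takes over 136 s, if anything falls off the work surface, if the arm or the gripper's body presses on something with over 40 N, if the wrist force passes 120 N, or if a joint passes its speed limit or range.

## Working session

There is one attempt and no reset: what is moved stays moved. The work goes in short steps, Python scripts to look and compute and a shell command to move; the robot and the scene stay as the last step left them, time stands still between calls to the robot, and variables do not carry over. Pictures are saved under pics/ and viewed, at most 14 in all, crops included, and the job is handed in when it is done.

```bash
ls; mkdir -p pics; python3 - <<'E'
from plant import robot
import cv2,numpy as np
s=robot.get_state();print(s)
for n in("top","scene"):
    r=robot.get_image(n);cv2.imwrite(f"pics/{n}0.png",r["image"]);np.savez(f"pics/{n}0.npz",**r);print(n,r["K"],r["world_from_camera"])
E
```

```text
pics
{'time': 0.0, 'joints': array([-1.32869885,  0.60014965, -0.00255098,  1.60015166,  0.00179718,
        0.94290452, -0.07980033]), 'qvel': array([ 0.00040863,  0.00109309,  0.00052173, -0.00016973,  0.00141708,
        0.00098467, -0.00078421]), 'joint_torque': array([-4.88656333e-04, -7.65063357e+01,  1.49804525e+00, -2.52357531e+01,
       -5.22038480e-02,  1.65059214e-02,  1.43053903e-04]), 'tool_pos': array([0.22715592, 0.68827419, 0.40383413]), 'tcp_rot': array([-3.13998783e+00,  1.40370074e-04,  2.82285823e+00]), 'contact_force': array([ 0.15645864, -0.71112374,  0.02611314]), 'ft_torque': array([ 0.01659923, -0.01105998, -0.01839913]), 'finger_force': 0.0, 'opening': 0.09287387324523622}
top [[397.00405141   0.         257.2115509 ]
 [  0.         397.00405141 197.32586457]
 [  0.           0.           1.        ]] [[-1.00358615e-01 -9.74539583e-01  2.00501246e-01  3.70955894e-01]
 [-9.94951327e-01  9.82861000e-02 -2.02903578e-02 -1.64230706e-01]
 [ 6.72713450e-05 -2.01525293e-01 -9.79483309e-01  1.17252004e+00]
 [ 0.00000000e+00  0.00000000e+00  0.00000000e+00  1.00000000e+00]]
scene [[440.24024074   0.         252.16312525]
 [  0.         440.24024074 183.40011824]
 [  0.           0.           1.        ]] [[-0.64981781  0.49137613 -0.57990198  1.44061871]
 [ 0.76005268  0.41250753 -0.50215282  0.53666953]
 [-0.00753198 -0.7670639  -0.64152649  0.98220063]
 [ 0.          0.          0.          1.        ]]
```

View pics/top0.png

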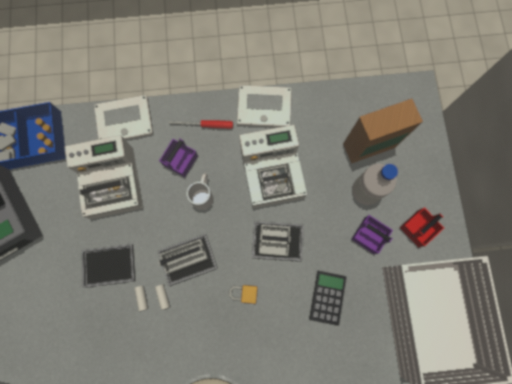

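View pics/scene0.png

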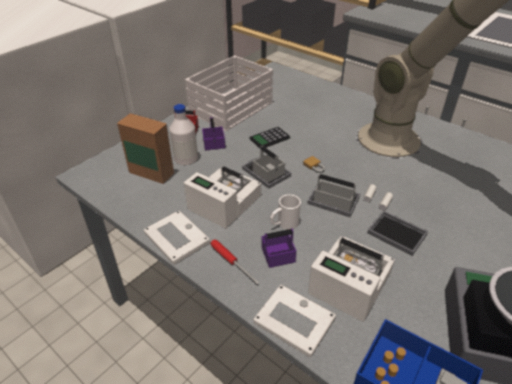

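The top view shows the long meter at (107,190), the square meter at (275,182), the empty tray at (108,265), a long box in its tray at (187,260), a grey square box in its tray at (277,241), and the mug at (199,195). The boxes at (179,157), (372,235) and (422,227) are purple or red, so they're decoys. The grey box at (277,241) is empty_square. I'll confirm that in a crop.

```bash
python3 - <<'E'
import cv2
a=cv2.imread("pics/top0.png")[120:300,65:325]
cv2.imwrite("pics/crop0.png",cv2.resize(a,None,fx=3,fy=3,interpolation=cv2.INTER_CUBIC))
E
```

```text
(no output)
```

View pics/crop0.png

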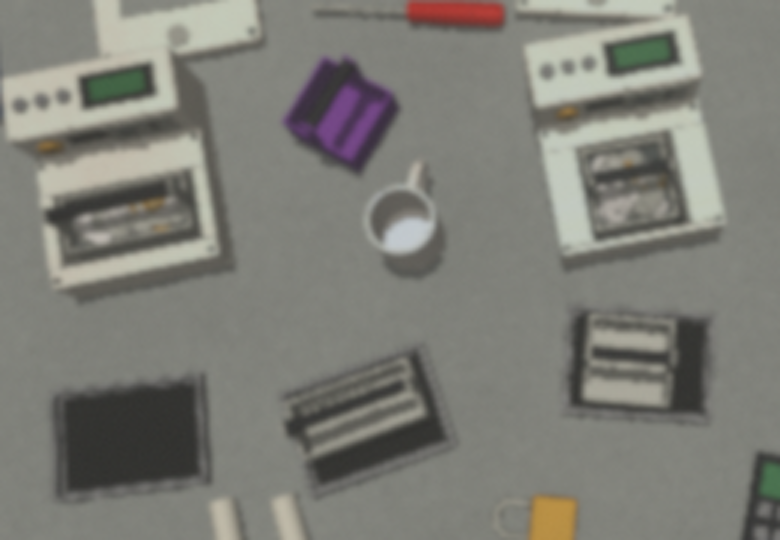

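The crop shows the grey square box as empty_square, with a bare metal inside, standing in a tray (crop (640,360)). The purple box at (340,115) is not meant. All four bars are visible. Next I measure the bars by depth and height, and the trays and wells by their contours.

```bash
cat > h.py <<'E'
import numpy as np,cv2
def cloud(r):
    d=r["depth"];K=r["K"];T=r["world_from_camera"]
    v,u=np.indices(d.shape);c=np.stack([(u-K[0,2])/K[0,0]*d,(v-K[1,2])/K[1,1]*d,d],-1)
    P=c@T[:3,:3].T+T[:3,3];P[d==0]=np.nan;return P
def ray(r,px,z):
    K=r["K"];T=r["world_from_camera"];px=np.atleast_2d(px).astype(float)
    d=np.c_[(px[:,0]-K[0,2])/K[0,0],(px[:,1]-K[1,2])/K[1,1],np.ones(len(px))]@T[:3,:3].T
    o=T[:3,3];return (o+d*((z-o[2])/d[:,2])[:,None])[:,:2]
def rect(p):
    (c,s,a)=cv2.minAreaRect((np.asarray(p)*1000).astype(np.float32))
    if s[0]<s[1]: a+=90;s=s[::-1]
    return np.round(c,1),np.round(s,1),round((a+90)%180-90,1)   # long side angle deg
E
python3 - <<'E'
from h import *
r=dict(np.load("pics/top0.npz"));P=cloud(r);Z=P[...,2]
print("table z",np.nanmedian(Z[300:340,100:200]))
def box(c):return (slice(120+c[1]//3,120+c[3]//3),slice(65+c[0]//3,65+c[2]//3))
for n,c,lo,hi in(("full_long",(30,150,200,240),.085,.12),("full_sq",(570,140,690,220),.085,.12),("empty_long",(270,350,440,460),.075,.115),("empty_sq",(560,300,700,410),.075,.115),("mug",(350,170,450,270),.06,.1),
  ("meterL_rim",(20,130,230,300),.045,.065),("meterS_rim",(520,105,740,265),.045,.065),("headL",(0,40,190,140),.105,.13),("headS",(515,10,705,120),.105,.13)):
    q=P[box(c)].reshape(-1,3);m=(q[:,2]>lo)&(q[:,2]<hi);print(n,m.sum(),rect(q[m,:2]) if m.sum()>4 else '',np.round(np.median(q[m],0),4))
g=r["image"]
for n,c in(("spare",(45,365,225,505)),("trayL",(265,335,465,500)),("trayS",(550,300,725,430))):
    s=box(c);q=P[s];print(n,np.round(np.nanpercentile(q[...,2],[5,25,50,75]),4))
    m=(q[...,2]>.01)&(q[...,2]<.03);print("  rim",m.sum(),rect(q[m][:,:2]))
    gr=g[s].max(-1);k=(gr<75)&(q[...,2]<.03);print("  dark",k.sum(),rect(q[k][:,:2]) if k.sum()>9 else'')
E
```

```text
table z 0.00050866399905658
full_long 247 (array([690.3, 242.9]), array([121.7,  73.9]), -83.9) [0.6612 0.2391 0.1064]
full_sq 145 (array([ 641.7, -241.5]), array([79.3, 14.3]), -84.4) [ 0.6408 -0.2415  0.106 ]
empty_long 226 (array([454.9,  35.1]), array([120.1,  14.4]), -75.1) [0.4543 0.0354 0.0996]
empty_sq 144 (array([ 473.6, -224.1]), array([78.9, 13.1]), 80.0) [ 0.4735 -0.2234  0.0991]
mug 223 (array([629.1, -22.3]), array([80.4, 65.1]), 14.6) [ 0.6312 -0.0274  0.0839]
meterL_rim 2069 (array([668.9, 241.5]), array([161.5, 133.1]), -83.2) [0.6667 0.2405 0.0555]
meterS_rim 1974 (array([ 656.7, -244.2]), array([160.1, 141.7]), -84.5) [ 0.652  -0.2403  0.0546]
headL 1322 (array([764.2, 252. ]), array([159.9,  67. ]), -84.1) [0.762  0.248  0.1158]
headS 1294 (array([ 747. , -235.8]), array([160.2,  66.8]), -84.8) [ 0.7451 -0.2355  0.1151]
spare [-0.0017  0.002   0.0051  0.0078]
  rim 436 (array([443.6, 251.9]), array([164.1, 125. ]), -89.1)
  dark 1368 (array([454.3, 263.1]), array([132.2,  90.9]), -87.6)
trayL [-0.0027  0.0003  0.0041  0.0113]
  rim 512 (array([444.3,  41.7]), array([168.8, 106.3]), -76.1)
  dark 427 (array([447.4,  31.9]), array([128.7,  86.5]), -75.6)
trayS [-0.0021  0.0024  0.0066  0.0145]
  rim 452 (array([ 473.7, -234.6]), array([146. , 106.5]), 80.5)
  dark 374 (array([ 474.1, -233.4]), array([128.4,  88.6]), 81.3)
```

```bash
cat >> h.py <<'E'
from scipy.spatial.transform import Rotation as Rn
def go(x,y,z,yaw_deg,state=None):
    "from the measured pose: turn needed (tool axes, rad) and then shift in mm along the turned tool's axes"
    from plant import robot
    s=state or robot.get_state();R=Rn.from_euler('xyz',s["tcp_rot"])
    best=None
    for k in(0,180):
        G=Rn.from_euler('xyz',[np.pi,0,np.radians(yaw_deg+k)]);w=(R.inv()*G).as_rotvec()
        if best is None or np.linalg.norm(w)<np.linalg.norm(best[0]):best=(w,G)
    w,G=best;d=G.inv().apply(np.array([x,y,z])-s["tool_pos"])*1000
    print("t",round(s["time"],2),"turn",np.round(w,3),"rows",int(np.ceil(abs(w).max()/.12)),"shift",np.round(d,1))
E
python3 - <<'E'
from h import *
r=dict(np.load("pics/top0.npz"));P=cloud(r);Z=P[...,2]
def near(n,c,rad,lo,hi):
    m=(np.hypot(P[...,0]-c[0],P[...,1]-c[1])<rad)&(Z>lo)&(Z<hi)
    nl,L,st,_=cv2.connectedComponentsWithStats(m.astype(np.uint8),connectivity=8)
    for i in np.argsort(-st[1:,4])[:2]+1:
        if st[i,4]>30: print(n,st[i,4],rect(P[L==i][:,:2]))
near("full_long",(.66,.24),.068,.098,.115)
near("spare",(.454,.263),.095,.011,.022)
near("trayL",(.45,.035),.095,.011,.022)
near("trayS",(.474,-.234),.095,.011,.022)
near("meterS rim",(.64,-.245),.1,.045,.06)
near("meterL rim",(.658,.24),.1,.045,.06)
go(.66,.24,.40,95.9)
E
```

```text
full_long 225 (array([661.5, 240.1]), array([121.3,  14.7]), -82.3)
spare 359 (array([452.6, 260. ]), array([148.4, 106.2]), -88.6)
trayL 284 (array([447.,  31.]), array([146.8, 106.3]), -76.1)
trayS 294 (array([ 473.7, -234.6]), array([146. , 106.5]), 80.5)
meterS rim 1525 (array([ 651.8, -244.7]), array([160. , 132.1]), -84.6)
meterS rim 329 (array([ 624. , -243.7]), array([80.6, 45.8]), -84.4)
meterL rim 1865 (array([668.6, 241.5]), array([161.5, 132.6]), -83.2)
t 0.1 turn [-1.000e-03  1.000e-03  1.149e+00] rows 10 shift [-490.4  384.5    4. ]
```

```bash
python3 -m handwheel '[{"delta_rot":[0,0,0.112],"delta_pos":[0,0,0],"claw":0.3},{"delta_rot":[0,0,0.112],"delta_pos":[0,0,0],"claw":0.3},{"delta_rot":[0,0,0.112],"delta_pos":[0,0,0],"claw":0.3},{"delta_rot":[0,0,0.112],"delta_pos":[0,0,0],"claw":0.3},{"delta_rot":[0,0,0.112],"delta_pos":[0,0,0],"claw":0.3},{"delta_rot":[0,0,0.112],"delta_pos":[0,0,0],"claw":0.3},{"delta_rot":[0,0,0.112],"delta_pos":[0,0,0],"claw":0.3},{"delta_rot":[0,0,0.112],"delta_pos":[0,0,0],"claw":0.3},{"delta_rot":[0,0,0.112],"delta_pos":[0,0,0],"claw":0.3},{"delta_rot":[0,0,0.112],"delta_pos":[0,0,0],"claw":0.3}]' 40
python3 -c "
from h import *
go(.6615,.2401,.40,97.5)"
```

```text
time: 0.93
tool_pos: [0.2271, 0.6884, 0.4043]
tcp_rot: [-3.141, 0.001, 1.697]
contact_force: [-0.0, 0.4, 0.0]
opening: 0.0606
finger_force: 0.0
t 0.93 turn [-0.     0.001 -0.004] rows 1 shift [-501.2  372.2    4.3]
```

```bash
python3 -m handwheel '[{"delta_rot":[0,0,0],"delta_pos":[-31.3,23.3,0],"claw":0.3},{"delta_rot":[0,0,0],"delta_pos":[-31.3,23.3,0],"claw":0.3},{"delta_rot":[0,0,0],"delta_pos":[-31.3,23.3,0],"claw":0.3},{"delta_rot":[0,0,0],"delta_pos":[-31.3,23.3,0],"claw":0.3},{"delta_rot":[0,0,0],"delta_pos":[-31.3,23.3,0],"claw":0.3},{"delta_rot":[0,0,0],"delta_pos":[-31.3,23.3,0],"claw":0.3},{"delta_rot":[0,0,0],"delta_pos":[-31.3,23.3,0],"claw":0.3},{"delta_rot":[0,0,0],"delta_pos":[-31.3,23.3,0],"claw":0.3}]'
python3 -m handwheel '[{"delta_rot":[0,0,0],"delta_pos":[-31.3,23.3,0],"claw":0.3},{"delta_rot":[0,0,0],"delta_pos":[-31.3,23.3,0],"claw":0.3},{"delta_rot":[0,0,0],"delta_pos":[-31.3,23.3,0],"claw":0.3},{"delta_rot":[0,0,0],"delta_pos":[-31.3,23.3,0],"claw":0.3},{"delta_rot":[0,0,0],"delta_pos":[-31.3,23.3,0],"claw":0.3},{"delta_rot":[0,0,0],"delta_pos":[-31.3,23.3,0],"claw":0.3},{"delta_rot":[0,0,0],"delta_pos":[-31.3,23.3,0],"claw":0.3},{"delta_rot":[0,0,0],"delta_pos":[-31.3,23.3,0],"claw":0.3},{"delta_rot":[0,0,0],"delta_pos":[0,0,0],"claw":0.3},{"delta_rot":[0,0,0],"delta_pos":[0,0,0],"claw":0.3}]'
cat >> h.py <<'E'
def bars(r,c,rad,lo,hi,n=""):
    P=cloud(r);Z=P[...,2];m=(np.hypot(P[...,0]-c[0],P[...,1]-c[1])<rad)&(Z>lo)&(Z<hi)
    nl,L,st,_=cv2.connectedComponentsWithStats(m.astype(np.uint8),connectivity=8)
    for i in (np.argsort(-st[1:,4])[:2]+1 if nl>1 else []):
        if st[i,4]>30: print(n,st[i,4],*rect(P[L==i][:,:2]),"z",np.round(np.median(P[L==i][:,2]),4))
E
python3 - <<'E'
from h import *
from plant import robot
r=robot.get_image("wrist");cv2.imwrite("pics/w1.png",r["image"]);np.savez("pics/w1.npz",**r)
bars(r,(.6615,.24),.07,.098,.115,"full_long");bars(r,(.658,.24),.1,.045,.062,"rim");go(.6615,.2401,.267,97.5)
E
```

```text
time: 1.6
tool_pos: [0.4459, 0.4633, 0.4045]
tcp_rot: [-3.141, 0.0, 1.703]
contact_force: [1.3, -0.4, 0.5]
opening: 0.0603
finger_force: 0.0
time: 2.43
tool_pos: [0.6641, 0.2381, 0.4042]
tcp_rot: [-3.141, 0.001, 1.698]
contact_force: [0.8, 0.4, 0.3]
opening: 0.0604
finger_force: 0.0
full_long 1608 [662.1 240.1] [120.1  13.1] -82.9 z 0.1053
rim 10899 [668.9 241.5] [160.3 130.5] -83.4 z 0.0537
rim 1017 [677.8 241.8] [102.1  15.9] -82.4 z 0.0527
t 2.48 turn [-0.001  0.    -0.001] rows 1 shift [-1.000e-01 -1.400e+00  1.371e+02]
```

View pics/w1.png

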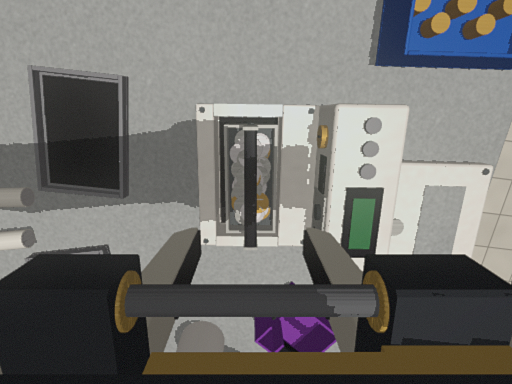

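The wrist view shows the coin-filled long box in its well, with its bar at (250,187) between the fingers. Next I descend and grip.

```bash
python3 -m handwheel '[{"delta_rot":[0,0,0],"delta_pos":[0,-0.5,28],"claw":0.3},{"delta_rot":[0,0,0],"delta_pos":[0,-0.5,28],"claw":0.3},{"delta_rot":[0,0,0],"delta_pos":[0,0,28],"claw":0.3},{"delta_rot":[0,0,0],"delta_pos":[0,0,28],"claw":0.3},{"delta_rot":[0,0,0],"delta_pos":[0,0,15],"claw":0.3},{"delta_rot":[0,0,0],"delta_pos":[0,0,10],"claw":0.3},{"delta_rot":[0,0,0],"delta_pos":[0,0,0],"claw":0.3},{"delta_rot":[0,0,0],"delta_pos":[0,0,0],"claw":0.3}]'
python3 -m handwheel '[{"delta_rot":[0,0,0],"delta_pos":[0,0,0],"claw":-1},{"delta_rot":[0,0,0],"delta_pos":[0,0,0],"claw":-1},{"delta_rot":[0,0,0],"delta_pos":[0,0,0],"claw":-1},{"delta_rot":[0,0,0],"delta_pos":[0,0,0],"claw":-1},{"delta_rot":[0,0,0],"delta_pos":[0,0,0],"claw":-1},{"delta_rot":[0,0,0],"delta_pos":[0,0,0],"claw":-1},{"delta_rot":[0,0,0],"delta_pos":[0,0,0],"claw":-1},{"delta_rot":[0,0,0],"delta_pos":[0,0,0],"claw":-1}]' 50
```

```text
time: 3.15
tool_pos: [0.6613, 0.2421, 0.2679]
tcp_rot: [-3.141, -0.0, 1.704]
contact_force: [0.4, -0.3, 1.0]
opening: 0.0603
finger_force: 0.0
time: 3.82
tool_pos: [0.6618, 0.241, 0.2678]
tcp_rot: [3.141, -0.0, 1.703]
contact_force: [2.9, 0.4, -1.0]
opening: 0.0116
finger_force: 18.8
```

```bash
python3 -m handwheel '[{"delta_rot":[0,0,0],"delta_pos":[0,0,0],"claw":-1},{"delta_rot":[0,0,0],"delta_pos":[0,0,-6],"claw":-1},{"delta_rot":[0,0,0],"delta_pos":[0,0,-12],"claw":-1},{"delta_rot":[0,0,0],"delta_pos":[0,0,-18],"claw":-1},{"delta_rot":[0,0,0],"delta_pos":[0,0,-20],"claw":-1},{"delta_rot":[0,0,0],"delta_pos":[0,0,-22],"claw":-1},{"delta_rot":[0,0,0],"delta_pos":[0,0,-22],"claw":-1},{"delta_rot":[0,0,0],"delta_pos":[0,0,-20],"claw":-1},{"delta_rot":[0,0,0],"delta_pos":[0,0,-12],"claw":-1},{"delta_rot":[0,0,0],"delta_pos":[0,0,0],"claw":-1}]'
python3 -c "
from h import *
go(.4526,.2605,.40,91.7)"
```

```text
time: 4.65
tool_pos: [0.6621, 0.2408, 0.403]
tcp_rot: [3.138, -0.001, 1.703]
contact_force: [1.5, -0.7, -7.1]
opening: 0.0116
finger_force: 50.0
t 4.65 turn [ 0.004 -0.001  0.102] rows 1 shift [  25.9 -208.8    3. ]
```

```bash
python3 -m handwheel '[{"delta_rot":[0,0,0.051],"delta_pos":[0,0,0],"claw":-1},{"delta_rot":[0,0,0.051],"delta_pos":[0,0,0],"claw":-1},{"delta_rot":[0,0,0],"delta_pos":[3,-18,0],"claw":-1},{"delta_rot":[0,0,0],"delta_pos":[4,-33,0],"claw":-1},{"delta_rot":[0,0,0],"delta_pos":[4,-35,0],"claw":-1},{"delta_rot":[0,0,0],"delta_pos":[4,-35,0],"claw":-1},{"delta_rot":[0,0,0],"delta_pos":[4,-35,0],"claw":-1},{"delta_rot":[0,0,0],"delta_pos":[4,-33,0],"claw":-1},{"delta_rot":[0,0,0],"delta_pos":[3,-20,0],"claw":-1},{"delta_rot":[0,0,0],"delta_pos":[0,0,0],"claw":-1}]'
python3 -m handwheel '[{"delta_rot":[0,0,0],"delta_pos":[0,0,0],"claw":-1},{"delta_rot":[0,0,0],"delta_pos":[0,0,0],"claw":-1}]'
python3 -c "
from h import *
go(.4526,.2605,.261,91.7)"
```

```text
time: 5.48
tool_pos: [0.4471, 0.2609, 0.3986]
tcp_rot: [-3.135, 0.001, 1.604]
contact_force: [-0.2, -1.1, -7.7]
opening: 0.0114
finger_force: 50.0
time: 5.65
tool_pos: [0.4524, 0.2607, 0.3995]
tcp_rot: [3.141, 0.0, 1.601]
contact_force: [0.6, -0.4, -6.6]
opening: 0.0115
finger_force: 50.0
t 5.65 turn [0.001 0.    0.   ] rows 1 shift [ -0.2   0.2 138.5]
```

```bash
python3 -m handwheel '[{"delta_rot":[0,0,0],"delta_pos":[0,0,16],"claw":-1},{"delta_rot":[0,0,0],"delta_pos":[0,0,24],"claw":-1},{"delta_rot":[0,0,0],"delta_pos":[0,0,28],"claw":-1},{"delta_rot":[0,0,0],"delta_pos":[0,0,24],"claw":-1},{"delta_rot":[0,0,0],"delta_pos":[0,0,18],"claw":-1},{"delta_rot":[0,0,0],"delta_pos":[0,0,10],"claw":-1},{"delta_rot":[0,0,0],"delta_pos":[0,0,6],"claw":-1},{"delta_rot":[0,0,0],"delta_pos":[0,0,5],"claw":-1},{"delta_rot":[0,0,0],"delta_pos":[0,0,5],"claw":-1},{"delta_rot":[0,0,0],"delta_pos":[0,0,3],"claw":-1}]'
python3 -m handwheel '[{"delta_rot":[0,0,0],"delta_pos":[0,0,0],"claw":-1},{"delta_rot":[0,0,0],"delta_pos":[0,0,0],"claw":-1}]'
```

```text
time: 6.48
tool_pos: [0.4525, 0.2608, 0.2609]
tcp_rot: [3.141, -0.001, 1.601]
contact_force: [-0.6, 0.1, -6.4]
opening: 0.0114
finger_force: 50.0
time: 6.65
tool_pos: [0.4522, 0.2608, 0.2612]
tcp_rot: [3.141, -0.001, 1.601]
contact_force: [-0.1, 0.7, -7.5]
opening: 0.0115
finger_force: 50.0
```

```bash
python3 -m handwheel '[{"delta_rot":[0,0,0],"delta_pos":[0,0,1.5],"claw":-1},{"delta_rot":[0,0,0],"delta_pos":[0,0,0],"claw":-1}]'
python3 -m handwheel '[{"delta_rot":[0,0,0],"delta_pos":[0,0,0],"claw":0.3},{"delta_rot":[0,0,0],"delta_pos":[0,0,0],"claw":0.3},{"delta_rot":[0,0,0],"delta_pos":[0,0,0],"claw":0.3},{"delta_rot":[0,0,0],"delta_pos":[0,0,0],"claw":0.3},{"delta_rot":[0,0,0],"delta_pos":[0,0,0],"claw":0.3},{"delta_rot":[0,0,0],"delta_pos":[0,0,-20],"claw":0.3},{"delta_rot":[0,0,0],"delta_pos":[0,0,-35],"claw":0.3},{"delta_rot":[0,0,0],"delta_pos":[0,0,-35],"claw":0.3},{"delta_rot":[0,0,0],"delta_pos":[0,0,-35],"claw":0.3},{"delta_rot":[0,0,0],"delta_pos":[0,0,-15],"claw":0.3}]'
python3 -c "
from h import *
go(.4549,.0351,.40,104.9)"
```

```text
time: 6.82
tool_pos: [0.4521, 0.2608, 0.2606]
tcp_rot: [3.141, -0.001, 1.601]
contact_force: [-2.9, -0.7, 8.4]
opening: 0.0113
finger_force: 50.0
time: 7.65
tool_pos: [0.4527, 0.2605, 0.4031]
tcp_rot: [3.138, -0.002, 1.6]
contact_force: [0.6, 0.7, -0.8]
opening: 0.0604
finger_force: 0.0
t 7.65 turn [ 0.004 -0.002 -0.231] rows 2 shift [-218.4  -55.8    3.1]
```

```bash
python3 -m handwheel '[{"delta_rot":[0,0,-0.115],"delta_pos":[0,0,0],"claw":0.3},{"delta_rot":[0,0,-0.115],"delta_pos":[0,0,0],"claw":0.3},{"delta_rot":[0,0,0],"delta_pos":[-31.2,-8,0],"claw":0.3},{"delta_rot":[0,0,0],"delta_pos":[-31.2,-8,0],"claw":0.3},{"delta_rot":[0,0,0],"delta_pos":[-31.2,-8,0],"claw":0.3},{"delta_rot":[0,0,0],"delta_pos":[-31.2,-8,0],"claw":0.3},{"delta_rot":[0,0,0],"delta_pos":[-31.2,-8,0],"claw":0.3},{"delta_rot":[0,0,0],"delta_pos":[-31.2,-8,0],"claw":0.3},{"delta_rot":[0,0,0],"delta_pos":[-31.2,-8,0],"claw":0.3},{"delta_rot":[0,0,0],"delta_pos":[0,0,0],"claw":0.3}]'
python3 -m handwheel '[{"delta_rot":[0,0,0],"delta_pos":[0,0,0],"claw":0.3},{"delta_rot":[0,0,0],"delta_pos":[0,0,0],"claw":0.3}]'
python3 - <<'E'
from h import *
from plant import robot
r=robot.get_image("wrist");bars(r,(.455,.035),.075,.088,.115,"empty_long");bars(r,(.447,.031),.095,.011,.022,"trayL")
go(.4549,.0351,.260,104.9)
r=robot.get_image("top");bars(r,(.4526,.26),.075,.09,.115,"full_long in spare")
E
```

```text
time: 8.48
tool_pos: [0.4535, 0.0297, 0.3995]
tcp_rot: [-3.142, 0.002, 1.824]
contact_force: [-0.4, -0.2, -0.5]
opening: 0.0605
finger_force: 0.0
time: 8.65
tool_pos: [0.4542, 0.0356, 0.3992]
tcp_rot: [3.141, -0.0, 1.83]
contact_force: [0.1, 0.9, -0.6]
opening: 0.0604
finger_force: 0.0
empty_long 1577 [454.7  34.7] [120.7  13.3] -75.1 z 0.0983
trayL 1585 [447.3  30.3] [146.4 106.1] -76.0 z 0.0165
trayL 60 [446.4 -18.6] [28.  13.3] -39.0 z 0.0154
t 8.7 turn [ 0.    -0.     0.001] rows 1 shift [ -1.2   0.4 139.2]
```

```bash
python3 -m handwheel '[{"delta_rot":[0,0,0],"delta_pos":[0,0,29],"claw":0.3},{"delta_rot":[0,0,0],"delta_pos":[0,0,29],"claw":0.3},{"delta_rot":[0,0,0],"delta_pos":[0,0,28],"claw":0.3},{"delta_rot":[0,0,0],"delta_pos":[0,0,28],"claw":0.3},{"delta_rot":[0,0,0],"delta_pos":[0,0,15],"claw":0.3},{"delta_rot":[0,0,0],"delta_pos":[0,0,10],"claw":0.3},{"delta_rot":[0,0,0],"delta_pos":[0,0,0],"claw":0.3},{"delta_rot":[0,0,0],"delta_pos":[0,0,0],"claw":0.3}]'
python3 -m handwheel '[{"delta_rot":[0,0,0],"delta_pos":[0,0,0],"claw":-1},{"delta_rot":[0,0,0],"delta_pos":[0,0,0],"claw":-1},{"delta_rot":[0,0,0],"delta_pos":[0,0,0],"claw":-1},{"delta_rot":[0,0,0],"delta_pos":[0,0,0],"claw":-1},{"delta_rot":[0,0,0],"delta_pos":[0,0,0],"claw":-1},{"delta_rot":[0,0,0],"delta_pos":[0,0,0],"claw":-1},{"delta_rot":[0,0,0],"delta_pos":[0,0,0],"claw":-1},{"delta_rot":[0,0,0],"delta_pos":[0,0,0],"claw":-1},{"delta_rot":[0,0,0],"delta_pos":[0,0,0],"claw":-1}]' 50
python3 -m handwheel '[{"delta_rot":[0,0,0],"delta_pos":[0,0,-6],"claw":-1},{"delta_rot":[0,0,0],"delta_pos":[0,0,-12],"claw":-1},{"delta_rot":[0,0,0],"delta_pos":[0,0,-18],"claw":-1},{"delta_rot":[0,0,0],"delta_pos":[0,0,-20],"claw":-1},{"delta_rot":[0,0,0],"delta_pos":[0,0,-25],"claw":-1},{"delta_rot":[0,0,0],"delta_pos":[0,0,-25],"claw":-1},{"delta_rot":[0,0,0],"delta_pos":[0,0,-22],"claw":-1},{"delta_rot":[0,0,0],"delta_pos":[0,0,-12],"claw":-1},{"delta_rot":[0,0,0],"delta_pos":[0,0,0],"claw":-1}]'
python3 -c "
from h import *
go(.659,.2404,.40,96.4)"
```

```text
time: 9.42
tool_pos: [0.4541, 0.0361, 0.2598]
tcp_rot: [-3.14, -0.0, 1.832]
contact_force: [0.1, 0.5, 0.7]
opening: 0.0605
finger_force: 0.0
time: 10.17
tool_pos: [0.4542, 0.0352, 0.2602]
tcp_rot: [3.141, 0.0, 1.831]
contact_force: [0.2, 0.4, -0.1]
opening: 0.0113
finger_force: 50.0
time: 10.92
tool_pos: [0.4541, 0.035, 0.4027]
tcp_rot: [3.138, -0.0, 1.831]
contact_force: [0.4, -0.5, -2.2]
opening: 0.0114
finger_force: 50.0
t 10.92 turn [ 0.004 -0.001  0.148] rows 2 shift [181.2 226.5   2.7]
```

```bash
python3 -m handwheel '[{"delta_rot":[0,0,0.074],"delta_pos":[0,0,0],"claw":-1},{"delta_rot":[0,0,0.074],"delta_pos":[0,0,0],"claw":-1},{"delta_rot":[0,0,0],"delta_pos":[13,16,0],"claw":-1},{"delta_rot":[0,0,0],"delta_pos":[22,28,0],"claw":-1},{"delta_rot":[0,0,0],"delta_pos":[22,28,0],"claw":-1},{"delta_rot":[0,0,0],"delta_pos":[22,28,0],"claw":-1},{"delta_rot":[0,0,0],"delta_pos":[22,28,0],"claw":-1},{"delta_rot":[0,0,0],"delta_pos":[22,28,0],"claw":-1},{"delta_rot":[0,0,0],"delta_pos":[22,28,0],"claw":-1},{"delta_rot":[0,0,0],"delta_pos":[22,28,0],"claw":-1}]'
python3 -m handwheel '[{"delta_rot":[0,0,0],"delta_pos":[14,14.5,0],"claw":-1},{"delta_rot":[0,0,0],"delta_pos":[0,0,0],"claw":-1},{"delta_rot":[0,0,0],"delta_pos":[0,0,0],"claw":-1},{"delta_rot":[0,0,0],"delta_pos":[0,0,0],"claw":-1}]'
python3 - <<'E'
from h import *
from plant import robot
go(.659,.2404,.267,96.4)
r=robot.get_image("wrist");cv2.imwrite("pics/w2.png",r["image"]);np.savez("pics/w2.npz",**r)
bars(r,(.659,.24),.085,.215,.26,"bar held")
E
```

```text
time: 11.75
tool_pos: [0.6467, 0.2261, 0.3984]
tcp_rot: [-3.139, 0.001, 1.683]
contact_force: [0.2, -0.0, -3.0]
opening: 0.012
finger_force: 50.0
time: 12.08
tool_pos: [0.6583, 0.2395, 0.3988]
tcp_rot: [-3.139, 0.001, 1.682]
contact_force: [0.4, -0.8, -2.0]
opening: 0.0119
finger_force: 50.0
t 12.08 turn [-0.003  0.001 -0.   ] rows 1 shift [  0.8   0.8 131.8]
bar held 5248 [651.6 261. ] [73.3 41.1] -67.6 z 0.2369
bar held 796 [662.9 194.6] [26.8 14. ] -83.9 z 0.2369
```

View pics/w2.png

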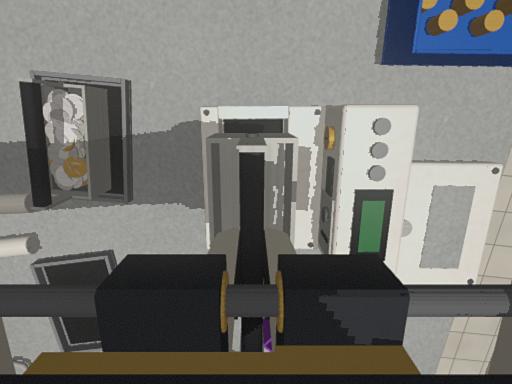

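The held empty_long sits over the well at (250,190), and full_long stands in the spare tray at (75,135). Now I lower it.

```bash
python3 -m handwheel '[{"delta_rot":[0,0,0],"delta_pos":[0.4,0.4,16],"claw":-1},{"delta_rot":[0,0,0],"delta_pos":[0.4,0.4,24],"claw":-1},{"delta_rot":[0,0,0],"delta_pos":[0,0,24],"claw":-1},{"delta_rot":[0,0,0],"delta_pos":[0,0,16],"claw":-1},{"delta_rot":[0,0,0],"delta_pos":[0,0,10],"claw":-1},{"delta_rot":[0,0,0],"delta_pos":[0,0,10],"claw":-1},{"delta_rot":[0,0,0],"delta_pos":[0,0,5],"claw":-1},{"delta_rot":[0,0,0],"delta_pos":[0,0,0],"claw":-1}]'
python3 -m handwheel '[{"delta_rot":[0,0,0],"delta_pos":[0,0,6],"claw":-1},{"delta_rot":[0,0,0],"delta_pos":[0,0,6],"claw":-1},{"delta_rot":[0,0,0],"delta_pos":[0,0,5],"claw":-1},{"delta_rot":[0,0,0],"delta_pos":[0,0,5],"claw":-1},{"delta_rot":[0,0,0],"delta_pos":[0,0,4],"claw":-1},{"delta_rot":[0,0,0],"delta_pos":[0,0,1],"claw":-1},{"delta_rot":[0,0,0],"delta_pos":[0,0,0],"claw":-1},{"delta_rot":[0,0,0],"delta_pos":[0,0,0],"claw":-1}]'
```

```text
time: 12.8
tool_pos: [0.6594, 0.241, 0.2947]
tcp_rot: [-3.141, 0.0, 1.682]
contact_force: [0.1, -0.1, -2.7]
opening: 0.0115
finger_force: 50.0
time: 13.47
tool_pos: [0.6597, 0.2413, 0.2683]
tcp_rot: [3.142, 0.0, 1.683]
contact_force: [-0.6, -0.4, -3.1]
opening: 0.0113
finger_force: 50.0
```

```bash
python3 -m handwheel '[{"delta_rot":[0,0,0],"delta_pos":[0,0,1.5],"claw":-1},{"delta_rot":[0,0,0],"delta_pos":[0,0,0],"claw":-1}]'
python3 -m handwheel '[{"delta_rot":[0,0,0],"delta_pos":[0,0,0],"claw":0.3},{"delta_rot":[0,0,0],"delta_pos":[0,0,0],"claw":0.3},{"delta_rot":[0,0,0],"delta_pos":[0,0,0],"claw":0.3},{"delta_rot":[0,0,0],"delta_pos":[0,0,0],"claw":0.3},{"delta_rot":[0,0,0],"delta_pos":[0,0,0],"claw":0.3},{"delta_rot":[0,0,0],"delta_pos":[0,0,-20],"claw":0.3},{"delta_rot":[0,0,0],"delta_pos":[0,0,-35],"claw":0.3},{"delta_rot":[0,0,0],"delta_pos":[0,0,-35],"claw":0.3},{"delta_rot":[0,0,0],"delta_pos":[0,0,-30],"claw":0.3},{"delta_rot":[0,0,0],"delta_pos":[0,0,-12],"claw":0.3}]'
python3 - <<'E'
from h import *
from plant import robot
go(.4522,.2608,.40,91.7)
r=robot.get_image("wrist");bars(r,(.659,.24),.07,.09,.115,"bar in meterL")
E
```

```text
time: 13.63
tool_pos: [0.66, 0.2413, 0.2673]
tcp_rot: [3.14, -0.0, 1.683]
contact_force: [0.1, 0.3, 1.5]
opening: 0.0115
finger_force: 50.0
time: 14.47
tool_pos: [0.6604, 0.2411, 0.4034]
tcp_rot: [3.136, -0.001, 1.682]
contact_force: [1.1, -0.3, 1.1]
opening: 0.0603
finger_force: 0.0
t 14.47 turn [ 0.005 -0.002  0.082] rows 1 shift [  25.9 -207.5    3.4]
bar in meterL 1584 [660.3 241. ] [120.3  13.5] -83.6 z 0.1054
```

```bash
python3 -m handwheel '[{"delta_rot":[0,0,0.082],"delta_pos":[0,0,0],"claw":0.3},{"delta_rot":[0,0,0],"delta_pos":[4,-30,0],"claw":0.3},{"delta_rot":[0,0,0],"delta_pos":[4,-35,0],"claw":0.3},{"delta_rot":[0,0,0],"delta_pos":[5,-36,0],"claw":0.3},{"delta_rot":[0,0,0],"delta_pos":[5,-36,0],"claw":0.3},{"delta_rot":[0,0,0],"delta_pos":[4,-36,0],"claw":0.3},{"delta_rot":[0,0,0],"delta_pos":[4,-34.5,0],"claw":0.3},{"delta_rot":[0,0,0],"delta_pos":[0,0,0],"claw":0.3},{"delta_rot":[0,0,0],"delta_pos":[0,0,0],"claw":0.3},{"delta_rot":[0,0,0],"delta_pos":[0,0,0],"claw":0.3}]'
python3 - <<'E'
from h import *
from plant import robot
r=robot.get_image("wrist");bars(r,(.4526,.26),.075,.088,.115,"full_long")
go(.4522,.2608,.260,91.7)
E
```

```text
time: 15.35
tool_pos: [0.4519, 0.2613, 0.3985]
tcp_rot: [3.141, 0.0, 1.601]
contact_force: [0.6, -0.5, -0.0]
opening: 0.0604
finger_force: 0.0
full_long 1533 [452.  260.3] [119.9  13.7] -88.4 z 0.0984
t 15.4 turn [ 0.001  0.    -0.   ] rows 1 shift [ -0.3  -0.2 138.5]
```

```bash
python3 -m handwheel '[{"delta_rot":[0,0,0],"delta_pos":[0,0,29],"claw":0.3},{"delta_rot":[0,0,0],"delta_pos":[0,0,29],"claw":0.3},{"delta_rot":[0,0,0],"delta_pos":[0,0,28],"claw":0.3},{"delta_rot":[0,0,0],"delta_pos":[0,0,28],"claw":0.3},{"delta_rot":[0,0,0],"delta_pos":[0,0,15],"claw":0.3},{"delta_rot":[0,0,0],"delta_pos":[0,0,9.5],"claw":0.3},{"delta_rot":[0,0,0],"delta_pos":[0,0,0],"claw":0.3},{"delta_rot":[0,0,0],"delta_pos":[0,0,0],"claw":0.3}]'
python3 -m handwheel '[{"delta_rot":[0,0,0],"delta_pos":[0,0,0],"claw":-1},{"delta_rot":[0,0,0],"delta_pos":[0,0,0],"claw":-1},{"delta_rot":[0,0,0],"delta_pos":[0,0,0],"claw":-1},{"delta_rot":[0,0,0],"delta_pos":[0,0,0],"claw":-1},{"delta_rot":[0,0,0],"delta_pos":[0,0,0],"claw":-1},{"delta_rot":[0,0,0],"delta_pos":[0,0,0],"claw":-1},{"delta_rot":[0,0,0],"delta_pos":[0,0,0],"claw":-1},{"delta_rot":[0,0,0],"delta_pos":[0,0,0],"claw":-1},{"delta_rot":[0,0,0],"delta_pos":[0,0,0],"claw":-1}]' 50
python3 -m handwheel '[{"delta_rot":[0,0,0],"delta_pos":[0,0,-6],"claw":-1},{"delta_rot":[0,0,0],"delta_pos":[0,0,-12],"claw":-1},{"delta_rot":[0,0,0],"delta_pos":[0,0,-18],"claw":-1},{"delta_rot":[0,0,0],"delta_pos":[0,0,-20],"claw":-1},{"delta_rot":[0,0,0],"delta_pos":[0,0,-25],"claw":-1},{"delta_rot":[0,0,0],"delta_pos":[0,0,-25],"claw":-1},{"delta_rot":[0,0,0],"delta_pos":[0,0,-22],"claw":-1},{"delta_rot":[0,0,0],"delta_pos":[0,0,-12],"claw":-1},{"delta_rot":[0,0,0],"delta_pos":[0,0,0],"claw":-1}]'
python3 -c "
from h import *
go(.4485,.0310,.40,104.0)"
```

```text
time: 16.07
tool_pos: [0.4523, 0.2607, 0.26]
tcp_rot: [-3.141, 0.001, 1.6]
contact_force: [-0.3, -0.2, 0.4]
opening: 0.0604
finger_force: 0.0
time: 16.82
tool_pos: [0.4517, 0.2611, 0.2603]
tcp_rot: [3.141, -0.0, 1.601]
contact_force: [1.6, 0.3, -1.0]
opening: 0.0116
finger_force: 50.0
time: 17.57
tool_pos: [0.4514, 0.2609, 0.4024]
tcp_rot: [3.14, -0.002, 1.601]
contact_force: [0.1, 0.3, -6.6]
opening: 0.0116
finger_force: 50.0
t 17.57 turn [ 0.002 -0.002 -0.214] rows 2 shift [-222.3  -58.4    2.4]
```

```bash
python3 -m handwheel '[{"delta_rot":[0,0,-0.107],"delta_pos":[0,0,0],"claw":-1},{"delta_rot":[0,0,-0.107],"delta_pos":[0,0,0],"claw":-1},{"delta_rot":[0,0,0],"delta_pos":[-15,-4,0],"claw":-1},{"delta_rot":[0,0,0],"delta_pos":[-32,-8.4,0],"claw":-1},{"delta_rot":[0,0,0],"delta_pos":[-32,-8.4,0],"claw":-1},{"delta_rot":[0,0,0],"delta_pos":[-32,-8.4,0],"claw":-1},{"delta_rot":[0,0,0],"delta_pos":[-32,-8.4,0],"claw":-1},{"delta_rot":[0,0,0],"delta_pos":[-32,-8.4,0],"claw":-1},{"delta_rot":[0,0,0],"delta_pos":[-32,-8.4,0],"claw":-1},{"delta_rot":[0,0,0],"delta_pos":[-15,-4,0],"claw":-1}]'
python3 -m handwheel '[{"delta_rot":[0,0,0],"delta_pos":[0,0,0],"claw":-1},{"delta_rot":[0,0,0],"delta_pos":[0,0,0],"claw":-1},{"delta_rot":[0,0,0],"delta_pos":[0,0,0],"claw":-1}]'
python3 -c "
from h import *
go(.4485,.0310,.260,104.0)"
```

```text
time: 18.4
tool_pos: [0.4469, 0.0273, 0.3994]
tcp_rot: [-3.139, 0.001, 1.81]
contact_force: [0.1, 1.3, -8.1]
opening: 0.0115
finger_force: 50.0
time: 18.65
tool_pos: [0.4481, 0.0319, 0.3996]
tcp_rot: [-3.14, -0.0, 1.814]
contact_force: [-0.2, 0.3, -7.4]
opening: 0.0113
finger_force: 50.0
t 18.65 turn [-0.001 -0.    -0.001] rows 1 shift [ -1.    0.2 139.6]
```

```bash
python3 -m handwheel '[{"delta_rot":[0,0,0],"delta_pos":[0,0,16],"claw":-1},{"delta_rot":[0,0,0],"delta_pos":[0,0,24],"claw":-1},{"delta_rot":[0,0,0],"delta_pos":[0,0,28],"claw":-1},{"delta_rot":[0,0,0],"delta_pos":[0,0,24],"claw":-1},{"delta_rot":[0,0,0],"delta_pos":[0,0,18],"claw":-1},{"delta_rot":[0,0,0],"delta_pos":[0,0,10],"claw":-1},{"delta_rot":[0,0,0],"delta_pos":[0,0,6],"claw":-1},{"delta_rot":[0,0,0],"delta_pos":[0,0,5],"claw":-1},{"delta_rot":[0,0,0],"delta_pos":[0,0,5],"claw":-1},{"delta_rot":[0,0,0],"delta_pos":[0,0,3],"claw":-1}]'
python3 -m handwheel '[{"delta_rot":[0,0,0],"delta_pos":[0,0,1],"claw":-1},{"delta_rot":[0,0,0],"delta_pos":[0,0,0],"claw":-1}]'
python3 -m handwheel '[{"delta_rot":[0,0,0],"delta_pos":[0,0,0],"claw":0.3},{"delta_rot":[0,0,0],"delta_pos":[0,0,0],"claw":0.3},{"delta_rot":[0,0,0],"delta_pos":[0,0,0],"claw":0.3},{"delta_rot":[0,0,0],"delta_pos":[0,0,0],"claw":0.3},{"delta_rot":[0,0,0],"delta_pos":[0,0,0],"claw":0.3},{"delta_rot":[0,0,0],"delta_pos":[0,0,-20],"claw":0.3},{"delta_rot":[0,0,0],"delta_pos":[0,0,-35],"claw":0.3},{"delta_rot":[0,0,0],"delta_pos":[0,0,-35],"claw":0.3},{"delta_rot":[0,0,0],"delta_pos":[0,0,-35],"claw":0.3},{"delta_rot":[0,0,0],"delta_pos":[0,0,-15],"claw":0.3}]'
python3 - <<'E'
from h import *
from plant import robot
r=robot.get_image("wrist");bars(r,(.4485,.031),.075,.088,.115,"full_long")
go(.6417,-.2415,.40,95.5)
E
```

```text
time: 19.48
tool_pos: [0.4486, 0.0319, 0.2611]
tcp_rot: [3.141, -0.0, 1.815]
contact_force: [0.7, 0.2, -5.8]
opening: 0.0116
finger_force: 50.0
time: 19.65
tool_pos: [0.4486, 0.0317, 0.2605]
tcp_rot: [3.141, -0.0, 1.815]
contact_force: [-0.4, -0.6, -6.0]
opening: 0.0113
finger_force: 50.0
time: 20.48
tool_pos: [0.4487, 0.031, 0.4039]
tcp_rot: [3.137, -0.0, 1.814]
contact_force: [1.1, 0.1, 0.4]
opening: 0.0602
finger_force: 0.0
full_long 1474 [449.1  31. ] [119.7  13.8] -76.1 z 0.0983
t 20.53 turn [ 0.006 -0.001  0.147] rows 2 shift [-289.8  165.7    4.9]
```

```bash
python3 -m handwheel '[{"delta_rot":[0,0,0.073],"delta_pos":[0,0,0],"claw":0.3},{"delta_rot":[0,0,0.074],"delta_pos":[0,0,0],"claw":0.3},{"delta_rot":[0,0,0],"delta_pos":[-29,16.6,0],"claw":0.3},{"delta_rot":[0,0,0],"delta_pos":[-29,16.6,0],"claw":0.3},{"delta_rot":[0,0,0],"delta_pos":[-29,16.6,0],"claw":0.3},{"delta_rot":[0,0,0],"delta_pos":[-29,16.6,0],"claw":0.3},{"delta_rot":[0,0,0],"delta_pos":[-29,16.6,0],"claw":0.3},{"delta_rot":[0,0,0],"delta_pos":[-29,16.6,0],"claw":0.3},{"delta_rot":[0,0,0],"delta_pos":[-29,16.6,0],"claw":0.3},{"delta_rot":[0,0,0],"delta_pos":[-29,16.6,0],"claw":0.3}]'
python3 -m handwheel '[{"delta_rot":[0,0,0],"delta_pos":[-29,16.6,0],"claw":0.3},{"delta_rot":[0,0,0],"delta_pos":[-29,16.6,0],"claw":0.3},{"delta_rot":[0,0,0],"delta_pos":[0,0,0],"claw":0.3},{"delta_rot":[0,0,0],"delta_pos":[0,0,0],"claw":0.3},{"delta_rot":[0,0,0],"delta_pos":[0,0,0],"claw":0.3}]'
python3 - <<'E'
from h import *
from plant import robot
r=robot.get_image("wrist");cv2.imwrite("pics/w3.png",r["image"])
bars(r,(.641,-.242),.07,.098,.115,"full_sq");bars(r,(.6407,-.2456),.1,.045,.062,"rim")
go(.6417,-.2415,.267,95.5)
E
```

```text
time: 21.37
tool_pos: [0.6036, -0.188, 0.3996]
tcp_rot: [-3.141, -0.0, 1.668]
contact_force: [1.4, 1.0, 0.1]
opening: 0.0606
finger_force: 0.0
time: 21.78
tool_pos: [0.6413, -0.2407, 0.3993]
tcp_rot: [-3.14, -0.001, 1.668]
contact_force: [-0.5, 0.1, 0.1]
opening: 0.0603
finger_force: 0.0
full_sq 1122 [ 642.7 -242.1] [80.  13.8] -84.6 z 0.1054
rim 9204 [ 652. -245.] [160.  130.5] -84.5 z 0.0536
rim 2443 [ 642.7 -241.2] [82.2 80.2] -84.5 z 0.0546
t 21.83 turn [-0.001 -0.001  0.002] rows 1 shift [ -1.5   0.3 132.6]
```

View pics/w3.png

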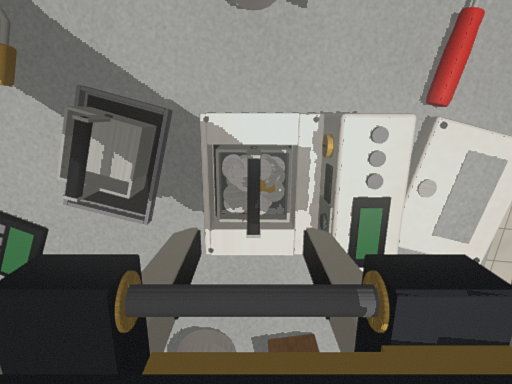

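The wrist view shows the coin-filled square box in its well, with its bar at (254,195). Next I descend and grip.

```bash
python3 -m handwheel '[{"delta_rot":[0,0,0],"delta_pos":[-0.8,0.5,28],"claw":0.3},{"delta_rot":[0,0,0],"delta_pos":[0,0.5,28],"claw":0.3},{"delta_rot":[0,0,0],"delta_pos":[0,0,26],"claw":0.3},{"delta_rot":[0,0,0],"delta_pos":[0,0,26],"claw":0.3},{"delta_rot":[0,0,0],"delta_pos":[0,0,15],"claw":0.3},{"delta_rot":[0,0,0],"delta_pos":[0,0,9],"claw":0.3},{"delta_rot":[0,0,0],"delta_pos":[0,0,0],"claw":0.3},{"delta_rot":[0,0,0],"delta_pos":[0,0,0],"claw":0.3}]'
python3 -m handwheel '[{"delta_rot":[0,0,0],"delta_pos":[0,0,0],"claw":-1},{"delta_rot":[0,0,0],"delta_pos":[0,0,0],"claw":-1},{"delta_rot":[0,0,0],"delta_pos":[0,0,0],"claw":-1},{"delta_rot":[0,0,0],"delta_pos":[0,0,0],"claw":-1},{"delta_rot":[0,0,0],"delta_pos":[0,0,0],"claw":-1},{"delta_rot":[0,0,0],"delta_pos":[0,0,0],"claw":-1},{"delta_rot":[0,0,0],"delta_pos":[0,0,0],"claw":-1},{"delta_rot":[0,0,0],"delta_pos":[0,0,0],"claw":-1},{"delta_rot":[0,0,0],"delta_pos":[0,0,0],"claw":-1}]' 50
python3 -m handwheel '[{"delta_rot":[0,0,0],"delta_pos":[0,0,-6],"claw":-1},{"delta_rot":[0,0,0],"delta_pos":[0,0,-12],"claw":-1},{"delta_rot":[0,0,0],"delta_pos":[0,0,-18],"claw":-1},{"delta_rot":[0,0,0],"delta_pos":[0,0,-20],"claw":-1},{"delta_rot":[0,0,0],"delta_pos":[0,0,-22],"claw":-1},{"delta_rot":[0,0,0],"delta_pos":[0,0,-22],"claw":-1},{"delta_rot":[0,0,0],"delta_pos":[0,0,-20],"claw":-1},{"delta_rot":[0,0,0],"delta_pos":[0,0,-12],"claw":-1},{"delta_rot":[0,0,0],"delta_pos":[0,0,0],"claw":-1}]'
python3 -c "
from h import *
go(.4526,.2605,.40,91.7)"
```

```text
time: 22.5
tool_pos: [0.6429, -0.2411, 0.2687]
tcp_rot: [3.142, -0.0, 1.669]
contact_force: [0.4, -0.1, 0.5]
opening: 0.0604
finger_force: 0.0
time: 23.25
tool_pos: [0.6428, -0.2418, 0.2683]
tcp_rot: [-3.142, -0.0, 1.668]
contact_force: [0.5, -0.5, 0.1]
opening: 0.0115
finger_force: 50.0
time: 24.0
tool_pos: [0.643, -0.2421, 0.4034]
tcp_rot: [3.138, 0.002, 1.668]
contact_force: [0.3, -0.8, -6.3]
opening: 0.0116
finger_force: 50.0
t 24.0 turn [0.004 0.001 0.067] rows 1 shift [ 508.1 -175.4    3.4]
```

```bash
python3 -m handwheel '[{"delta_rot":[0,0,0.067],"delta_pos":[0,0,0],"claw":-1},{"delta_rot":[0,0,0],"delta_pos":[14,-5,0],"claw":-1},{"delta_rot":[0,0,0],"delta_pos":[30,-10.3,0],"claw":-1},{"delta_rot":[0,0,0],"delta_pos":[30,-10.3,0],"claw":-1},{"delta_rot":[0,0,0],"delta_pos":[30,-10.3,0],"claw":-1},{"delta_rot":[0,0,0],"delta_pos":[30,-10.3,0],"claw":-1},{"delta_rot":[0,0,0],"delta_pos":[30,-10.3,0],"claw":-1},{"delta_rot":[0,0,0],"delta_pos":[30,-10.3,0],"claw":-1},{"delta_rot":[0,0,0],"delta_pos":[30,-10.3,0],"claw":-1},{"delta_rot":[0,0,0],"delta_pos":[30,-10.3,0],"claw":-1}]'
python3 -m handwheel '[{"delta_rot":[0,0,0],"delta_pos":[30,-10.3,0],"claw":-1},{"delta_rot":[0,0,0],"delta_pos":[30,-10.3,0],"claw":-1},{"delta_rot":[0,0,0],"delta_pos":[30,-10.3,0],"claw":-1},{"delta_rot":[0,0,0],"delta_pos":[30,-10.3,0],"claw":-1},{"delta_rot":[0,0,0],"delta_pos":[30,-10.3,0],"claw":-1},{"delta_rot":[0,0,0],"delta_pos":[30,-10.3,0],"claw":-1},{"delta_rot":[0,0,0],"delta_pos":[30,-10.3,0],"claw":-1},{"delta_rot":[0,0,0],"delta_pos":[30,-10.3,0],"claw":-1},{"delta_rot":[0,0,0],"delta_pos":[14,-5,0],"claw":-1},{"delta_rot":[0,0,0],"delta_pos":[0,0,0],"claw":-1}]'
python3 -m handwheel '[{"delta_rot":[0,0,0],"delta_pos":[0,0,0],"claw":-1},{"delta_rot":[0,0,0],"delta_pos":[0,0,0],"claw":-1}]'
python3 -c "
from h import *
go(.4526,.2605,.261,91.7)"
```

```text
time: 24.83
tool_pos: [0.5464, 0.0112, 0.3993]
tcp_rot: [-3.14, 0.0, 1.601]
contact_force: [0.4, 1.0, -6.2]
opening: 0.0113
finger_force: 50.0
time: 25.67
tool_pos: [0.4504, 0.2649, 0.3991]
tcp_rot: [-3.139, -0.0, 1.607]
contact_force: [0.7, -0.8, -6.4]
opening: 0.0117
finger_force: 50.0
time: 25.83
tool_pos: [0.4525, 0.2602, 0.3997]
tcp_rot: [-3.141, 0.001, 1.601]
contact_force: [-0.1, -1.0, -6.7]
opening: 0.0115
finger_force: 50.0
t 25.83 turn [-0.001  0.001  0.   ] rows 1 shift [3.000e-01 1.000e-01 1.387e+02]
```

```bash
python3 -m handwheel '[{"delta_rot":[0,0,0],"delta_pos":[0,0,16],"claw":-1},{"delta_rot":[0,0,0],"delta_pos":[0,0,24],"claw":-1},{"delta_rot":[0,0,0],"delta_pos":[0,0,28],"claw":-1},{"delta_rot":[0,0,0],"delta_pos":[0,0,24],"claw":-1},{"delta_rot":[0,0,0],"delta_pos":[0,0,18],"claw":-1},{"delta_rot":[0,0,0],"delta_pos":[0,0,10],"claw":-1},{"delta_rot":[0,0,0],"delta_pos":[0,0,6],"claw":-1},{"delta_rot":[0,0,0],"delta_pos":[0,0,5],"claw":-1},{"delta_rot":[0,0,0],"delta_pos":[0,0,5],"claw":-1},{"delta_rot":[0,0,0],"delta_pos":[0,0,3],"claw":-1}]'
python3 -m handwheel '[{"delta_rot":[0,0,0],"delta_pos":[0,0,0.5],"claw":-1},{"delta_rot":[0,0,0],"delta_pos":[0,0,0],"claw":-1}]'
python3 -m handwheel '[{"delta_rot":[0,0,0],"delta_pos":[0,0,0],"claw":0.3},{"delta_rot":[0,0,0],"delta_pos":[0,0,0],"claw":0.3},{"delta_rot":[0,0,0],"delta_pos":[0,0,0],"claw":0.3},{"delta_rot":[0,0,0],"delta_pos":[0,0,0],"claw":0.3},{"delta_rot":[0,0,0],"delta_pos":[0,0,0],"claw":0.3},{"delta_rot":[0,0,0],"delta_pos":[0,0,-20],"claw":0.3},{"delta_rot":[0,0,0],"delta_pos":[0,0,-35],"claw":0.3},{"delta_rot":[0,0,0],"delta_pos":[0,0,-35],"claw":0.3},{"delta_rot":[0,0,0],"delta_pos":[0,0,-35],"claw":0.3},{"delta_rot":[0,0,0],"delta_pos":[0,0,-15],"claw":0.3}]'
python3 - <<'E'
from h import *
from plant import robot
r=robot.get_image("wrist");bars(r,(.4525,.2602),.06,.088,.115,"full_sq")
go(.4735,-.2237,.40,80.2)
E
```

```text
time: 26.67
tool_pos: [0.4531, 0.2608, 0.2614]
tcp_rot: [3.141, -0.001, 1.601]
contact_force: [-0.1, -0.1, -5.7]
opening: 0.0117
finger_force: 50.0
time: 26.83
tool_pos: [0.453, 0.2608, 0.2612]
tcp_rot: [3.141, -0.001, 1.601]
contact_force: [0.2, -0.0, -6.4]
opening: 0.0115
finger_force: 50.0
time: 27.67
tool_pos: [0.4534, 0.2605, 0.4046]
tcp_rot: [3.138, -0.003, 1.6]
contact_force: [0.7, -0.1, -0.9]
opening: 0.0604
finger_force: 0.0
full_sq 1025 [453.4 260.7] [79.8 13.4] -88.0 z 0.0983
t 27.72 turn [ 0.005 -0.005  0.201] rows 2 shift [-474.   101.9    5.7]
```

```bash
python3 -m handwheel '[{"delta_rot":[0,0,0.1],"delta_pos":[0,0,0],"claw":0.3},{"delta_rot":[0,0,0.101],"delta_pos":[0,0,0],"claw":0.3},{"delta_rot":[0,0,0],"delta_pos":[-29.6,6.35,0],"claw":0.3},{"delta_rot":[0,0,0],"delta_pos":[-29.6,6.35,0],"claw":0.3},{"delta_rot":[0,0,0],"delta_pos":[-29.6,6.35,0],"claw":0.3},{"delta_rot":[0,0,0],"delta_pos":[-29.6,6.35,0],"claw":0.3},{"delta_rot":[0,0,0],"delta_pos":[-29.6,6.35,0],"claw":0.3},{"delta_rot":[0,0,0],"delta_pos":[-29.6,6.35,0],"claw":0.3},{"delta_rot":[0,0,0],"delta_pos":[-29.6,6.35,0],"claw":0.3},{"delta_rot":[0,0,0],"delta_pos":[-29.6,6.35,0],"claw":0.3}]'
python3 -m handwheel '[{"delta_rot":[0,0,0],"delta_pos":[-29.6,6.35,0],"claw":0.3},{"delta_rot":[0,0,0],"delta_pos":[-29.6,6.35,0],"claw":0.3},{"delta_rot":[0,0,0],"delta_pos":[-29.6,6.35,0],"claw":0.3},{"delta_rot":[0,0,0],"delta_pos":[-29.6,6.35,0],"claw":0.3},{"delta_rot":[0,0,0],"delta_pos":[-29.6,6.35,0],"claw":0.3},{"delta_rot":[0,0,0],"delta_pos":[-29.6,6.35,0],"claw":0.3},{"delta_rot":[0,0,0],"delta_pos":[-29.6,6.35,0],"claw":0.3},{"delta_rot":[0,0,0],"delta_pos":[-29.6,6.35,0],"claw":0.3},{"delta_rot":[0,0,0],"delta_pos":[0,0,0],"claw":0.3},{"delta_rot":[0,0,0],"delta_pos":[0,0,0],"claw":0.3}]'
python3 -m handwheel '[{"delta_rot":[0,0,0],"delta_pos":[0,0,0],"claw":0.3}]'
python3 - <<'E'
from h import *
from plant import robot
r=robot.get_image("wrist")
bars(r,(.4735,-.2237),.06,.088,.115,"empty_sq");bars(r,(.4737,-.2346),.095,.011,.022,"trayS")
go(.4735,-.2237,.260,80.2)
E
```

```text
time: 28.55
tool_pos: [0.4622, 0.0174, 0.4005]
tcp_rot: [-3.141, 0.0, 1.4]
contact_force: [1.0, -0.5, -0.2]
opening: 0.0605
finger_force: 0.0
time: 29.38
tool_pos: [0.4719, -0.2247, 0.4004]
tcp_rot: [-3.141, 0.001, 1.396]
contact_force: [1.0, 0.8, -0.3]
opening: 0.0604
finger_force: 0.0
time: 29.47
tool_pos: [0.4721, -0.2228, 0.4003]
tcp_rot: [-3.141, -0.001, 1.399]
contact_force: [0.9, 0.3, 0.0]
opening: 0.0603
finger_force: 0.0
empty_sq 1042 [ 474.3 -223.8] [80.2 13.3] 79.4 z 0.0983
trayS 1772 [ 474.1 -234.7] [145.6 106.1] 80.5 z 0.0164
trayS 81 [ 442.7 -253.6] [33.5 14.3] -39.2 z 0.0166
t 29.52 turn [-0.001 -0.001  0.001] rows 1 shift [ -1.3   1.5 140.4]
```

```bash
python3 -m handwheel '[{"delta_rot":[0,0,0],"delta_pos":[-1,1,29],"claw":0.3},{"delta_rot":[0,0,0],"delta_pos":[0,0.7,29],"claw":0.3},{"delta_rot":[0,0,0],"delta_pos":[0,0,28],"claw":0.3},{"delta_rot":[0,0,0],"delta_pos":[0,0,28],"claw":0.3},{"delta_rot":[0,0,0],"delta_pos":[0,0,15],"claw":0.3},{"delta_rot":[0,0,0],"delta_pos":[0,0,10.5],"claw":0.3},{"delta_rot":[0,0,0],"delta_pos":[0,0,0],"claw":0.3},{"delta_rot":[0,0,0],"delta_pos":[0,0,0],"claw":0.3}]'
python3 -m handwheel '[{"delta_rot":[0,0,0],"delta_pos":[0,0,0],"claw":-1},{"delta_rot":[0,0,0],"delta_pos":[0,0,0],"claw":-1},{"delta_rot":[0,0,0],"delta_pos":[0,0,0],"claw":-1},{"delta_rot":[0,0,0],"delta_pos":[0,0,0],"claw":-1},{"delta_rot":[0,0,0],"delta_pos":[0,0,0],"claw":-1},{"delta_rot":[0,0,0],"delta_pos":[0,0,0],"claw":-1},{"delta_rot":[0,0,0],"delta_pos":[0,0,0],"claw":-1},{"delta_rot":[0,0,0],"delta_pos":[0,0,0],"claw":-1},{"delta_rot":[0,0,0],"delta_pos":[0,0,0],"claw":-1}]' 50
python3 -m handwheel '[{"delta_rot":[0,0,0],"delta_pos":[0,0,-6],"claw":-1},{"delta_rot":[0,0,0],"delta_pos":[0,0,-12],"claw":-1},{"delta_rot":[0,0,0],"delta_pos":[0,0,-18],"claw":-1},{"delta_rot":[0,0,0],"delta_pos":[0,0,-20],"claw":-1},{"delta_rot":[0,0,0],"delta_pos":[0,0,-25],"claw":-1},{"delta_rot":[0,0,0],"delta_pos":[0,0,-25],"claw":-1},{"delta_rot":[0,0,0],"delta_pos":[0,0,-22],"claw":-1},{"delta_rot":[0,0,0],"delta_pos":[0,0,-12],"claw":-1},{"delta_rot":[0,0,0],"delta_pos":[0,0,0],"claw":-1}]'
python3 -c "
from h import *
go(.6420,-.2460,.40,95.5)"
```

```text
time: 30.18
tool_pos: [0.474, -0.2239, 0.2614]
tcp_rot: [-3.141, -0.0, 1.401]
contact_force: [-0.6, -0.5, 0.5]
opening: 0.0606
finger_force: 0.0
time: 30.93
tool_pos: [0.4739, -0.2245, 0.2612]
tcp_rot: [3.141, 0.0, 1.4]
contact_force: [0.4, -0.3, -1.4]
opening: 0.0113
finger_force: 50.0
time: 31.68
tool_pos: [0.4739, -0.2248, 0.4037]
tcp_rot: [3.138, 0.0, 1.4]
contact_force: [-0.4, -0.4, -2.4]
opening: 0.0115
finger_force: 50.0
t 31.68 turn [ 0.004  0.001 -0.267] rows 3 shift [-37.2 165.3   3.7]
```

```bash
python3 -m handwheel '[{"delta_rot":[0,0,-0.089],"delta_pos":[0,0,0],"claw":-1},{"delta_rot":[0,0,-0.089],"delta_pos":[0,0,0],"claw":-1},{"delta_rot":[0,0,-0.089],"delta_pos":[0,0,0],"claw":-1},{"delta_rot":[0,0,0],"delta_pos":[-3,14,0],"claw":-1},{"delta_rot":[0,0,0],"delta_pos":[-7,30,0],"claw":-1},{"delta_rot":[0,0,0],"delta_pos":[-7,30,0],"claw":-1},{"delta_rot":[0,0,0],"delta_pos":[-7,30,0],"claw":-1},{"delta_rot":[0,0,0],"delta_pos":[-7,30,0],"claw":-1},{"delta_rot":[0,0,0],"delta_pos":[-6,21,0],"claw":-1},{"delta_rot":[0,0,0],"delta_pos":[-1,10,0],"claw":-1}]'
python3 -m handwheel '[{"delta_rot":[0,0,0],"delta_pos":[0,0,0],"claw":-1},{"delta_rot":[0,0,0],"delta_pos":[0,0,0],"claw":-1},{"delta_rot":[0,0,0],"delta_pos":[0,0,0],"claw":-1}]'
python3 - <<'E'
from h import *
from plant import robot
go(.6420,-.2460,.268,95.5)
r=robot.get_image("wrist");cv2.imwrite("pics/w4.png",r["image"])
E
```

```text
time: 32.52
tool_pos: [0.6441, -0.2464, 0.3993]
tcp_rot: [-3.141, -0.0, 1.668]
contact_force: [-0.7, -0.7, -1.6]
opening: 0.0115
finger_force: 50.0
time: 32.77
tool_pos: [0.6402, -0.2466, 0.4007]
tcp_rot: [-3.14, -0.001, 1.666]
contact_force: [0.1, 0.3, -2.1]
opening: 0.0115
finger_force: 50.0
t 32.77 turn [-0.002 -0.001 -0.001] rows 1 shift [  0.4   1.9 132.7]
```

View pics/w4.png

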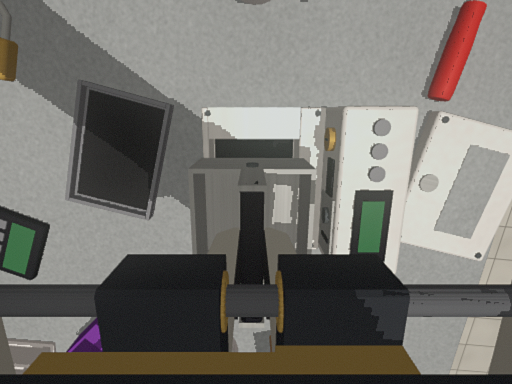

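The held empty_square is over the square well, whose edge shows at (255,148), and its tray at (120,150) is free. Now I lower it.

```bash
python3 -m handwheel '[{"delta_rot":[0,0,0],"delta_pos":[0,0.8,16],"claw":-1},{"delta_rot":[0,0,0],"delta_pos":[0,0.7,24],"claw":-1},{"delta_rot":[0,0,0],"delta_pos":[0,0,24],"claw":-1},{"delta_rot":[0,0,0],"delta_pos":[0,0,16],"claw":-1},{"delta_rot":[0,0,0],"delta_pos":[0,0,10],"claw":-1},{"delta_rot":[0,0,0],"delta_pos":[0,0,10],"claw":-1},{"delta_rot":[0,0,0],"delta_pos":[0,0,5],"claw":-1},{"delta_rot":[0,0,0],"delta_pos":[0,0,0],"claw":-1}]'
python3 -m handwheel '[{"delta_rot":[0,0,0],"delta_pos":[0,0,6],"claw":-1},{"delta_rot":[0,0,0],"delta_pos":[0,0,6],"claw":-1},{"delta_rot":[0,0,0],"delta_pos":[0,0,5],"claw":-1},{"delta_rot":[0,0,0],"delta_pos":[0,0,5],"claw":-1},{"delta_rot":[0,0,0],"delta_pos":[0,0,4],"claw":-1},{"delta_rot":[0,0,0],"delta_pos":[0,0,1],"claw":-1},{"delta_rot":[0,0,0],"delta_pos":[0,0,0],"claw":-1},{"delta_rot":[0,0,0],"delta_pos":[0,0,0],"claw":-1}]'
```

```text
time: 33.48
tool_pos: [0.6429, -0.2463, 0.2958]
tcp_rot: [-3.141, -0.0, 1.667]
contact_force: [0.3, 0.9, -3.0]
opening: 0.0117
finger_force: 50.0
time: 34.15
tool_pos: [0.6433, -0.2464, 0.2693]
tcp_rot: [3.142, 0.0, 1.667]
contact_force: [-0.6, -0.2, -2.2]
opening: 0.0117
finger_force: 50.0
```

```bash
python3 -m handwheel '[{"delta_rot":[0,0,0],"delta_pos":[0,0,1.2],"claw":-1},{"delta_rot":[0,0,0],"delta_pos":[0,0,0],"claw":-1}]'
python3 -m handwheel '[{"delta_rot":[0,0,0],"delta_pos":[0,0,0],"claw":0.3},{"delta_rot":[0,0,0],"delta_pos":[0,0,0],"claw":0.3},{"delta_rot":[0,0,0],"delta_pos":[0,0,0],"claw":0.3},{"delta_rot":[0,0,0],"delta_pos":[0,0,0],"claw":0.3},{"delta_rot":[0,0,0],"delta_pos":[0,0,0],"claw":0.3},{"delta_rot":[0,0,0],"delta_pos":[0,0,-20],"claw":0.3},{"delta_rot":[0,0,0],"delta_pos":[0,0,-35],"claw":0.3},{"delta_rot":[0,0,0],"delta_pos":[0,0,-35],"claw":0.3},{"delta_rot":[0,0,0],"delta_pos":[0,0,-30],"claw":0.3},{"delta_rot":[0,0,0],"delta_pos":[0,0,-12],"claw":0.3}]'
python3 - <<'E'
from h import *
from plant import robot
r=robot.get_image("wrist");bars(r,(.6425,-.246),.06,.09,.115,"empty_sq in meterS")
go(.4534,.2607,.40,91.8)
E
```

```text
time: 34.32
tool_pos: [0.6434, -0.2464, 0.2683]
tcp_rot: [3.141, 0.0, 1.667]
contact_force: [0.2, -0.3, -0.5]
opening: 0.0113
finger_force: 50.0
time: 35.15
tool_pos: [0.6436, -0.2471, 0.4046]
tcp_rot: [3.137, 0.002, 1.666]
contact_force: [0.7, -0.3, 0.4]
opening: 0.0605
finger_force: 0.0
empty_sq in meterS 1108 [ 643.5 -245.6] [79.8 14. ] -84.4 z 0.1053
t 35.2 turn [0.006 0.002 0.064] rows 1 shift [ 513.5 -174.3    5.2]
```

Seated: the bar's z is 0.1053, the same as the full box it replaced. Now I fetch full_square.

```bash
python3 -m handwheel '[{"delta_rot":[0,0,0.064],"delta_pos":[0,0,0],"claw":0.3},{"delta_rot":[0,0,0],"delta_pos":[32,-10.9,0],"claw":0.3},{"delta_rot":[0,0,0],"delta_pos":[32,-10.9,0],"claw":0.3},{"delta_rot":[0,0,0],"delta_pos":[32,-10.9,0],"claw":0.3},{"delta_rot":[0,0,0],"delta_pos":[32,-10.9,0],"claw":0.3},{"delta_rot":[0,0,0],"delta_pos":[32,-10.9,0],"claw":0.3},{"delta_rot":[0,0,0],"delta_pos":[32,-10.9,0],"claw":0.3},{"delta_rot":[0,0,0],"delta_pos":[32,-10.9,0],"claw":0.3},{"delta_rot":[0,0,0],"delta_pos":[32,-10.9,0],"claw":0.3}]'
python3 -m handwheel '[{"delta_rot":[0,0,0],"delta_pos":[32,-10.9,0],"claw":0.3},{"delta_rot":[0,0,0],"delta_pos":[32,-10.9,0],"claw":0.3},{"delta_rot":[0,0,0],"delta_pos":[32,-10.9,0],"claw":0.3},{"delta_rot":[0,0,0],"delta_pos":[32,-10.9,0],"claw":0.3},{"delta_rot":[0,0,0],"delta_pos":[32,-10.9,0],"claw":0.3},{"delta_rot":[0,0,0],"delta_pos":[32,-10.9,0],"claw":0.3},{"delta_rot":[0,0,0],"delta_pos":[32,-10.9,0],"claw":0.3},{"delta_rot":[0,0,0],"delta_pos":[32,-10.9,0],"claw":0.3},{"delta_rot":[0,0,0],"delta_pos":[0,0,0],"claw":0.3},{"delta_rot":[0,0,0],"delta_pos":[0,0,0],"claw":0.3}]'
python3 -m handwheel '[{"delta_rot":[0,0,0],"delta_pos":[0,0,0],"claw":0.3}]'
python3 - <<'E'
from h import *
from plant import robot
r=robot.get_image("wrist");bars(r,(.4534,.2607),.06,.088,.115,"full_sq")
go(.4534,.2607,.2605,91.8)
E
```

```text
time: 35.95
tool_pos: [0.5468, 0.0083, 0.399]
tcp_rot: [-3.14, 0.0, 1.603]
contact_force: [0.5, 0.7, 0.0]
opening: 0.0604
finger_force: 0.0
time: 36.78
tool_pos: [0.4514, 0.2617, 0.3989]
tcp_rot: [-3.14, 0.001, 1.607]
contact_force: [-0.1, -0.3, 0.5]
opening: 0.0605
finger_force: 0.0
time: 36.87
tool_pos: [0.4523, 0.2595, 0.3994]
tcp_rot: [-3.141, 0.001, 1.603]
contact_force: [0.4, -0.9, -0.3]
opening: 0.0602
finger_force: 0.0
full_sq 1048 [453.4 260.6] [80.1 13.2] -88.4 z 0.0983
t 36.92 turn [-0.     0.001 -0.001] rows 1 shift [  1.8   0.8 139.1]
```

```bash
python3 -m handwheel '[{"delta_rot":[0,0,0],"delta_pos":[1,0.7,29],"claw":0.3},{"delta_rot":[0,0,0],"delta_pos":[0,0,29],"claw":0.3},{"delta_rot":[0,0,0],"delta_pos":[0,0,28],"claw":0.3},{"delta_rot":[0,0,0],"delta_pos":[0,0,28],"claw":0.3},{"delta_rot":[0,0,0],"delta_pos":[0,0,15],"claw":0.3},{"delta_rot":[0,0,0],"delta_pos":[0,0,9.5],"claw":0.3},{"delta_rot":[0,0,0],"delta_pos":[0,0,0],"claw":0.3},{"delta_rot":[0,0,0],"delta_pos":[0,0,0],"claw":0.3}]'
python3 -m handwheel '[{"delta_rot":[0,0,0],"delta_pos":[0,0,0],"claw":-1},{"delta_rot":[0,0,0],"delta_pos":[0,0,0],"claw":-1},{"delta_rot":[0,0,0],"delta_pos":[0,0,0],"claw":-1},{"delta_rot":[0,0,0],"delta_pos":[0,0,0],"claw":-1},{"delta_rot":[0,0,0],"delta_pos":[0,0,0],"claw":-1},{"delta_rot":[0,0,0],"delta_pos":[0,0,0],"claw":-1},{"delta_rot":[0,0,0],"delta_pos":[0,0,0],"claw":-1},{"delta_rot":[0,0,0],"delta_pos":[0,0,0],"claw":-1},{"delta_rot":[0,0,0],"delta_pos":[0,0,0],"claw":-1}]' 50
python3 -m handwheel '[{"delta_rot":[0,0,0],"delta_pos":[0,0,-6],"claw":-1},{"delta_rot":[0,0,0],"delta_pos":[0,0,-12],"claw":-1},{"delta_rot":[0,0,0],"delta_pos":[0,0,-18],"claw":-1},{"delta_rot":[0,0,0],"delta_pos":[0,0,-20],"claw":-1},{"delta_rot":[0,0,0],"delta_pos":[0,0,-25],"claw":-1},{"delta_rot":[0,0,0],"delta_pos":[0,0,-25],"claw":-1},{"delta_rot":[0,0,0],"delta_pos":[0,0,-22],"claw":-1},{"delta_rot":[0,0,0],"delta_pos":[0,0,-12],"claw":-1},{"delta_rot":[0,0,0],"delta_pos":[0,0,0],"claw":-1}]'
python3 -c "
from h import *
go(.4740,-.2340,.40,80.5)"
```

```text
time: 37.58
tool_pos: [0.4538, 0.2599, 0.2617]
tcp_rot: [-3.141, 0.001, 1.601]
contact_force: [-0.1, 0.6, 0.3]
opening: 0.0603
finger_force: 0.0
time: 38.33
tool_pos: [0.4532, 0.2609, 0.2616]
tcp_rot: [3.141, -0.0, 1.603]
contact_force: [-0.5, -0.4, 1.1]
opening: 0.011
finger_force: 50.0
time: 39.08
tool_pos: [0.4533, 0.2607, 0.4037]
tcp_rot: [3.139, -0.002, 1.603]
contact_force: [0.9, 1.1, -5.9]
opening: 0.0115
finger_force: 50.0
t 39.08 turn [ 0.002 -0.002  0.198] rows 2 shift [-484.5  102.1    3.7]
```

```bash
python3 -m handwheel '[{"delta_rot":[0,0,0.099],"delta_pos":[0,0,0],"claw":-1},{"delta_rot":[0,0,0.099],"delta_pos":[0,0,0],"claw":-1},{"delta_rot":[0,0,0],"delta_pos":[-14,3,0],"claw":-1},{"delta_rot":[0,0,0],"delta_pos":[-30.4,6.4,0],"claw":-1},{"delta_rot":[0,0,0],"delta_pos":[-30.4,6.4,0],"claw":-1},{"delta_rot":[0,0,0],"delta_pos":[-30.4,6.4,0],"claw":-1},{"delta_rot":[0,0,0],"delta_pos":[-30.4,6.4,0],"claw":-1},{"delta_rot":[0,0,0],"delta_pos":[-30.4,6.4,0],"claw":-1},{"delta_rot":[0,0,0],"delta_pos":[-30.4,6.4,0],"claw":-1},{"delta_rot":[0,0,0],"delta_pos":[-30.4,6.4,0],"claw":-1}]'
python3 -m handwheel '[{"delta_rot":[0,0,0],"delta_pos":[-30.4,6.4,0],"claw":-1},{"delta_rot":[0,0,0],"delta_pos":[-30.4,6.4,0],"claw":-1},{"delta_rot":[0,0,0],"delta_pos":[-30.4,6.4,0],"claw":-1},{"delta_rot":[0,0,0],"delta_pos":[-30.4,6.4,0],"claw":-1},{"delta_rot":[0,0,0],"delta_pos":[-30.4,6.4,0],"claw":-1},{"delta_rot":[0,0,0],"delta_pos":[-30.4,6.4,0],"claw":-1},{"delta_rot":[0,0,0],"delta_pos":[-30.4,6.4,0],"claw":-1},{"delta_rot":[0,0,0],"delta_pos":[-30.4,6.4,0],"claw":-1},{"delta_rot":[0,0,0],"delta_pos":[-14.5,3,0],"claw":-1},{"delta_rot":[0,0,0],"delta_pos":[0,0,0],"claw":-1}]'
python3 -m handwheel '[{"delta_rot":[0,0,0],"delta_pos":[0,0,0],"claw":-1},{"delta_rot":[0,0,0],"delta_pos":[0,0,0],"claw":-1}]'
python3 -c "
from h import *
go(.4740,-.2340,.2615,80.5)"
```

```text
time: 39.92
tool_pos: [0.4619, 0.0274, 0.4007]
tcp_rot: [-3.14, 0.001, 1.406]
contact_force: [-0.1, 0.1, -6.4]
opening: 0.0116
finger_force: 50.0
time: 40.75
tool_pos: [0.4724, -0.2379, 0.4008]
tcp_rot: [-3.141, 0.003, 1.401]
contact_force: [0.1, 0.7, -6.9]
opening: 0.0116
finger_force: 50.0
time: 40.92
tool_pos: [0.4731, -0.2333, 0.4006]
tcp_rot: [-3.139, -0.001, 1.405]
contact_force: [0.3, -1.1, -6.7]
opening: 0.0115
finger_force: 50.0
t 40.92 turn [-0.002 -0.001  0.   ] rows 1 shift [ -0.6   1.  139.1]
```

```bash
python3 -m handwheel '[{"delta_rot":[0,0,0],"delta_pos":[0,1,16],"claw":-1},{"delta_rot":[0,0,0],"delta_pos":[0,0,24],"claw":-1},{"delta_rot":[0,0,0],"delta_pos":[0,0,28],"claw":-1},{"delta_rot":[0,0,0],"delta_pos":[0,0,24],"claw":-1},{"delta_rot":[0,0,0],"delta_pos":[0,0,18],"claw":-1},{"delta_rot":[0,0,0],"delta_pos":[0,0,10],"claw":-1},{"delta_rot":[0,0,0],"delta_pos":[0,0,6],"claw":-1},{"delta_rot":[0,0,0],"delta_pos":[0,0,5],"claw":-1},{"delta_rot":[0,0,0],"delta_pos":[0,0,5],"claw":-1},{"delta_rot":[0,0,0],"delta_pos":[0,0,3],"claw":-1}]'
python3 -m handwheel '[{"delta_rot":[0,0,0],"delta_pos":[0,0,0.5],"claw":-1},{"delta_rot":[0,0,0],"delta_pos":[0,0,0],"claw":-1}]'
python3 -m handwheel '[{"delta_rot":[0,0,0],"delta_pos":[0,0,0],"claw":0.3},{"delta_rot":[0,0,0],"delta_pos":[0,0,0],"claw":0.3},{"delta_rot":[0,0,0],"delta_pos":[0,0,0],"claw":0.3},{"delta_rot":[0,0,0],"delta_pos":[0,0,0],"claw":0.3},{"delta_rot":[0,0,0],"delta_pos":[0,0,0],"claw":0.3},{"delta_rot":[0,0,0],"delta_pos":[0,0,-20],"claw":0.3},{"delta_rot":[0,0,0],"delta_pos":[0,0,-35],"claw":0.3},{"delta_rot":[0,0,0],"delta_pos":[0,0,-35],"claw":0.3},{"delta_rot":[0,0,0],"delta_pos":[0,0,-35],"claw":0.3},{"delta_rot":[0,0,0],"delta_pos":[0,0,-25],"claw":0.3}]'
python3 - <<'E'
from h import *
from plant import robot
r=robot.get_image("wrist");bars(r,(.474,-.234),.06,.088,.115,"full_sq")
r=robot.get_image("scene");cv2.imwrite("pics/s5.png",r["image"])
r=robot.get_image("top");bars(r,(.449,.031),.065,.088,.115,"full_long");bars(r,(.66,.241),.065,.09,.113,"empty_long");bars(r,(.6435,-.2456),.06,.09,.113,"empty_sq")
E
```

```text
time: 41.75
tool_pos: [0.475, -0.2339, 0.2627]
tcp_rot: [3.141, 0.0, 1.405]
contact_force: [-0.7, 0.5, -6.8]
opening: 0.0114
finger_force: 50.0
time: 41.92
tool_pos: [0.4749, -0.234, 0.2624]
tcp_rot: [3.141, 0.0, 1.405]
contact_force: [0.1, -0.1, -6.0]
opening: 0.0115
finger_force: 50.0
time: 42.75
tool_pos: [0.4745, -0.2344, 0.4148]
tcp_rot: [3.14, 0.0, 1.404]
contact_force: [1.4, 0.4, -0.4]
opening: 0.0602
finger_force: 0.0
full_sq 933 [ 474.9 -234.2] [79.9 12.8] 80.2 z 0.0983
full_long 224 [449.  31.] [120.1  13.8] -76.1 z 0.0993
empty_long 233 [659.9 240.3] [120.1  14. ] -83.3 z 0.1064
empty_sq 43 [ 640.1 -221.3] [31.1 12.4] -84.2 z 0.1057
```

View pics/s5.png

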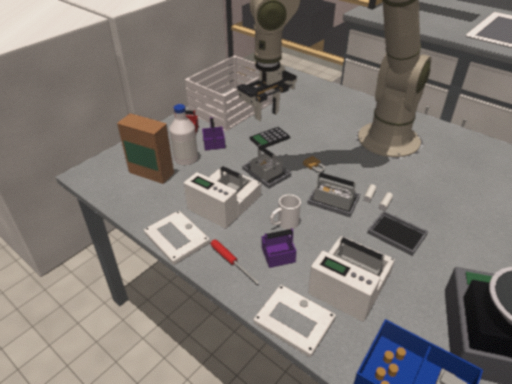

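The scene shows all four boxes in place: the full boxes in trays (333,195) and (266,168), the empties in the wells at (235,185) and (365,255). The spare tray at (397,232) is free, the mug at (288,210) is upright, and the gripper is clear.

```bash
python3 -c "
from plant import robot
print(robot.finish_job())"
```

```text
the job is handed in; nothing more can be done
None
```

The job is handed in at about 43 s: both empties are down in their own meters, each coin-filled box is in its own empty's tray, the spare tray is free and the mug is upright; the system gave no verdict back.

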